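# Feed a mineral sample under the microscope with a push stick

### The arm

A 6-joint arm with a two-finger parallel gripper is mounted at the origin on the work surface. World frame = base frame: x ahead of the robot, y to its left, z up, the work surface at z = 0. Lengths are in mm, angles in rad, forces in N, time in s.
With the tool pointing down it reaches from about 300 to 775 mm from the base axis. Payload 14.6 kg.
Tool frame: the origin (TCP) lies on the centre line of the jaws, within the pads' length; the fingertips stand 19 mm ahead of it and the grasp point (between the pads) is the TCP (bot.tip_reach is the distance from the TCP to the fingertips, in mm); y points along the fingers, x is the direction in which the jaws open and shut, and the axes are right-handed (so a half turn about y gives the same grasp; the last joint's range is limited). The gripper opens to 85 mm and grips with 20 to 120 N. Pads are 22 mm wide; open, the fingers measure 114 mm over their backs; the gripper's body (76 mm by 85 mm) begins 54 mm behind the grasp point. The pads swing forward as they close: fully open they stand 13 mm farther back than shut.
Start: joints at [-1.288, 0.3, 1.521, -0, 1.321, -0.067], TCP at [188.483, -516.685, 250.281] pointing down, gripper open.
Joint ranges: [-3.03, 3.03], [-0.79, 2.21], [0.23, 2.52], [-1.04, 4.18], [0, 3.07], [-2.55, 2.55]. Speed limits (rad/s): [2.22, 2.22, 2.57, 3.14, 3.14, 3.14].

### API

Orientations are given as a unit quaternion [w, x, y, z].
In Python, from rig import bot gives the robot as it stands. Calls block until the motion is done:
- bot.move_to(position, orientation): joint-space move of the TCP to a pose.
- bot.servo_line(position, attitude=None, speed=150, until_force=None): straight line of the TCP; attitude=None keeps the orientation; speed is the mean speed in mm/s. With until_force (N) it stops when the force on the tool has changed by that much, and returns True; else False.
- bot.move_joints(angles): joint-space move.
- bot.move_gripper(opening, grip_force=None): finger opening in mm; grip_force is the grip in N (None keeps the last); returns when the fingers have stopped.
- bot.dwell(seconds).
- bot.ik(position, orientation): joint angles nearest the present ones, or None.
- bot.read_state(): the state.
- bot.read_camera(name): name is "scene" or "top"; returns a dict with "image" (420x560x3 uint8, blue, green, red), "depth" (420x560 float32, mm along the optical axis (not along the pixel's ray), 0 where there is no reading), "fovy" (degrees; the focal length in pixels is half the picture's height over the tangent of half this angle, whatever the lens; pixels are square), "cx", "cy" (the principal point, pixels), "eye" and "attitude" of the camera in the world. Camera axes: x right, y down, z forward; pixel columns grow to the right and rows downward; lengths in mm; the calibration is good to about 2 mm. A picture is of the moment at which its call begins.
A pose or a line that the arm cannot do raises bot.MotionError and nothing moves.
- bot.finish_job(): hands the job in, once; it reports no verdict.
The state is a dict: "clock": time; "joint_positions": joint angles; "qvel": joint speeds; "effort": joint torques, N m; "ee_pos": TCP position; "tool_rot": TCP orientation; "ft_force": force on the tool from outside, world axes, zero at the start; "moment": the same for the moment, N m; "grip_width": finger opening in mm.
Only numpy, scipy, OpenCV 4.12 (cv2) and the standard library are available. Lean on these libraries where they do the work, as an engineer would, in place of code of your own. Each camera call takes 0.05 s, during which the arm holds its last target.

### The job

Take the push stick from its leaning rest and use it to push the orange sample carrier along the guide lane, under the clear shield, until the carrier is fully home against the red stop below the microscope lens. Do not touch the carrier with the gripper, do not bump the microscope with the arm, and leave the jar, the dish and the torch where they are. Then put the stick back in its rest as you found it and let go.

Things in the scene. Friction and masses are not known exactly. Their poses are not given: they have to be found in the camera images.
- microscope: White stereo microscope, fixed. Origin on the bench straight below the lens; +x = feed direction, +z up. Column and foot at +y (y 62 to 150 mm). Grey stage plate x -250 to +80, y -62 to +62, top 20 mm above the bench, flat and open behind the lane's mouth. Black lens end, radius 27, 155 mm above the bench. Red stop across the lane: face at x = +55, 16 mm high.
- mouth (a point): Point on the microscope, (-45, 0, 20 mm) in its frame, same axes: on the lane floor where the straight lane begins. Two aluminium rails, 16 mm high, 54 mm apart, centred on y = 0, run from here to the red stop 100 mm on. On the 42 mm before this point the rails flare at 25 degrees to a mouth 93 mm wide.
- home (a point): Point on the microscope, (0, 0, 34 mm) in its frame: where the middle of the carrier (point carrier_mid) is when fully home. Same axes as the microscope.
- shield_edge (a point): Point on the microscope, (-140, 0, 190 mm) in its frame, same axes: lower front edge of the clear breath shield with blue edging. A flat clear roof runs from here to x = -40 (y -69 to +69), 190 mm above the bench; an upright clear panel rises from this edge to 306 mm. A gripper cannot stand upright over the lane there; one tilted back 40 degrees along -x stays outside.
- carrier_mid (a point): Orange carrier with a mineral lump, loose, 110 x 50 x 28 mm (lump to 55), 0.10-0.21 kg. Point: its centre, 14 mm over the plate; +x to its round nose (tip at x = +55), which goes first. Flat back face at x = -45; two ears (to x = -55) leave a pocket 32 mm wide, 10 deep, for the stick's ball. Starts behind the lane's mouth, nose to it, up to 8 mm and 0.12 rad askew.
- stick_ball (a point): Push stick: square wooden bar 20 x 20 mm with black rubber ball end (radius 10) and blue grip, 200 mm long, 0.1 kg, loose, balancing 120 mm from the ball. Point: ball centre. +z runs up the stick from the ball to the grip end (z = 190 mm); x, y square to the flat sides. In its rest it leans 40 degrees from vertical and +y is level.
- stick_grip (a point): Point on the stick's axis 165 mm from the ball centre, same axes as the stick, in the blue grip (124 to 190 mm from the ball). A good grasp: pinch the sides facing +y and -y (20 mm wide), fingers pointing along the stick towards the ball.
- rest: Leaning rest, fixed: grey base 150 x 70 x 8 mm, white sloping trough. Origin: underside centre. The stick lies leaning 40 degrees, ball low at +x, grip high at -x, borne from the -x side; draw it up along itself a little, then out square to itself, to +x and up. Trough 26 mm wide inside, backs the first 138 mm of the stick, cheeks (to 125 mm) up to its axis; a foot plate under the ball carries it.
- rest_foot (a point): Point on the rest, (50, 0, 35 mm) in its frame: where the centre of the stick's ball end belongs. Same axes as the rest.
- rest_top (a point): Point on the rest, (-56, 0, 161 mm) in its frame: where the grip point of the stick (point stick_grip) belongs. Same axes as the rest.
- jar_mid (a point): Amber glass jar with black cap, 54 mm across, 75 high, loose bystander; the point is its centre.
- dish_mid (a point): Small white bowl, 90 mm across, 18 high, loose bystander; the point is its centre.
- torch_mid (a point): Black torch lying on the bench, about 150 x 32 x 32 mm, loose bystander; the point is near its middle, 14 mm over the bench, x along it.
Mind the look-alikes: they are no part of the job. There is more than one size of the part that bears carrier_mid; the job needs the middle-sized.

How it is judged:
By the outcome, as a careful person would: the job done as asked, in the order asked, and still so for the second after the job is handed in, with the robot touching nothing.
It also fails if it takes over 64 s, if anything falls off the work surface, if the arm or the gripper's body presses on something with over 40 N, if the wrist force passes 120 N, or if a joint passes its speed limit or range.

## Working session

There is one attempt and no reset: what is moved stays moved. The work goes in short steps, each a Python script; the robot and the scene stay as the last script left them, time stands still between calls to the robot, and variables do not carry over. Pictures are saved under pics/ and viewed, and the job is handed in when it is done.

```bash
ls; mkdir -p pics; cat > h.py <<'E'
import numpy as np, cv2, pickle
from rig import bot
from scipy.spatial.transform import Rotation as R
def rot(q): return R.from_quat([q[1],q[2],q[3],q[0]])
def quat(M):
    q=R.from_matrix(M).as_quat(); return [float(q[3]),float(q[0]),float(q[1]),float(q[2])]
def cap(n,f=None):
    c=bot.read_camera(n); pickle.dump(c,open(f'{f or n}.pkl','wb')); return c
def load(n): return pickle.load(open(f'{n}.pkl','rb'))
def cloud(c):
    h,w=c['depth'].shape; f=h/2/np.tan(np.radians(c['fovy'])/2)
    u,v=np.meshgrid(np.arange(w),np.arange(h)); d=c['depth']
    P=np.stack([(u-c['cx'])/f*d,(v-c['cy'])/f*d,d],-1)
    return P@rot(c['attitude']).as_matrix().T+np.array(c['eye'])
def ray(c,u,v,z):
    h,w=c['depth'].shape; f=h/2/np.tan(np.radians(c['fovy'])/2)
    d=rot(c['attitude']).as_matrix()@np.array([(u-c['cx'])/f,(v-c['cy'])/f,1]); e=np.array(c['eye'])
    return e+d*(z-e[2])/d[2]
def proj(c,p):
    h,w=c['depth'].shape; f=h/2/np.tan(np.radians(c['fovy'])/2)
    q=rot(c['attitude']).as_matrix().T@(np.array(p)-np.array(c['eye'])); return q[0]/q[2]*f+c['cx'],q[1]/q[2]*f+c['cy']
def crop(c,u0,v0,u1,v1,s,fn):
    cv2.imwrite(fn,cv2.resize(c['image'][v0:v1,u0:u1],None,fx=s,fy=s,interpolation=cv2.INTER_CUBIC))
E
python3 - <<'E'
from h import *
for n in('scene','top'):
    c=cap(n); cv2.imwrite(f'pics/{n}0.png',c['image']); print({k:v for k,v in c.items() if k not in('image','depth')})
print(bot.read_state()); print(rot(bot.read_state()['tool_rot']).as_matrix())
E
```

```text
pics
{'fovy': 42.24773795551983, 'cx': 282.250838432779, 'cy': 214.4263117202974, 'eye': array([1214.45236617, -357.98101067, 1220.89429713]), 'attitude': array([-0.25173808,  0.80867386,  0.50915438, -0.15308935])}
{'fovy': 51.796177583002994, 'cx': 284.50979117417546, 'cy': 216.03353713664853, 'eye': array([ 417.9943392 ,   -7.19699606, 1355.5996285 ]), 'attitude': array([-0.04080246,  0.70840653, -0.70348449,  0.04006153])}
{'clock': 0.1, 'joint_positions': array([-1.28762316e+00,  3.00416800e-01,  1.52150779e+00, -2.43879597e-05,
        1.32071531e+00, -6.66059205e-02]), 'qvel': array([-0.00133875, -0.00170707, -0.00164137, -0.00034643,  0.0006794 ,
        0.00019211]), 'effort': array([ 8.99685438e-04, -5.44373167e+01, -3.62368727e+01, -7.45732632e-05,
        3.04507426e-03,  2.80630269e-05]), 'ee_pos': array([ 188.41586208, -516.51861651,  249.78209881]), 'tool_rot': array([ 0.57959918, -0.57914824,  0.4056652 , -0.40507759]), 'ft_force': array([ 0.5232961 , -0.00660236, -0.09022452]), 'moment': array([-0.03852033, -0.00835453, -0.00892705]), 'grip_width': 85.5901807745767}
[[ 3.42695799e-01 -3.15291376e-04  9.39446374e-01]
 [-9.39445844e-01  9.98931038e-04  3.42695941e-01]
 [-1.04649122e-03 -9.99999451e-01  4.61302975e-05]]
```

View pics/scene0.png

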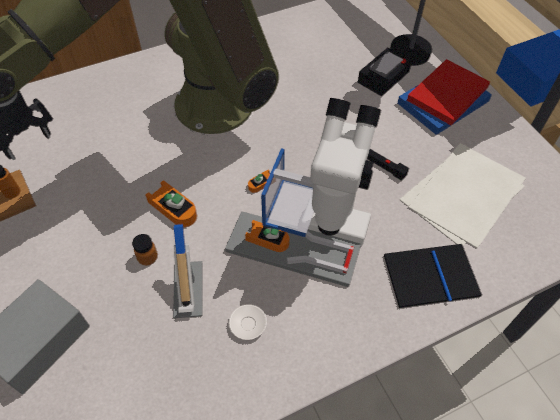

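View pics/top0.png

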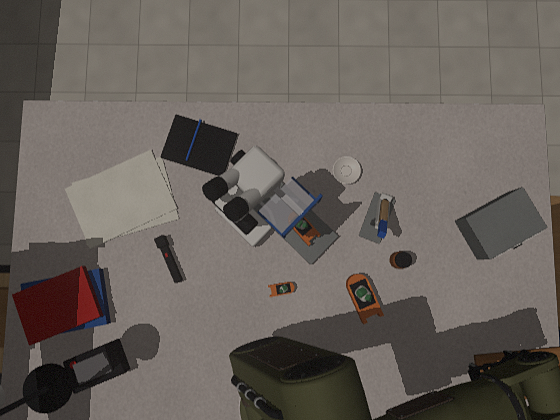

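Three orange carriers are visible: a large one at scene (172,203) / top (362,295), a small one at scene (260,180) / top (283,289), and a middle-sized one on the stage at scene (268,237) / top (303,228). The one on the stage, nose to the lane, fits the description. I'll confirm it in enlarged crops and check the rest too.

```bash
python3 - <<'E'
from h import *
c=load('scene'); crop(c,210,130,380,290,4.7,'pics/s_mic.png'); crop(c,120,170,270,345,3.4,'pics/s_rest.png')
t=load('top'); crop(t,190,130,350,270,4.9,'pics/t_mic.png'); crop(t,330,140,430,280,4.2,'pics/t_rest.png')
E
```

```text
(no output)
```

View pics/s_mic.png

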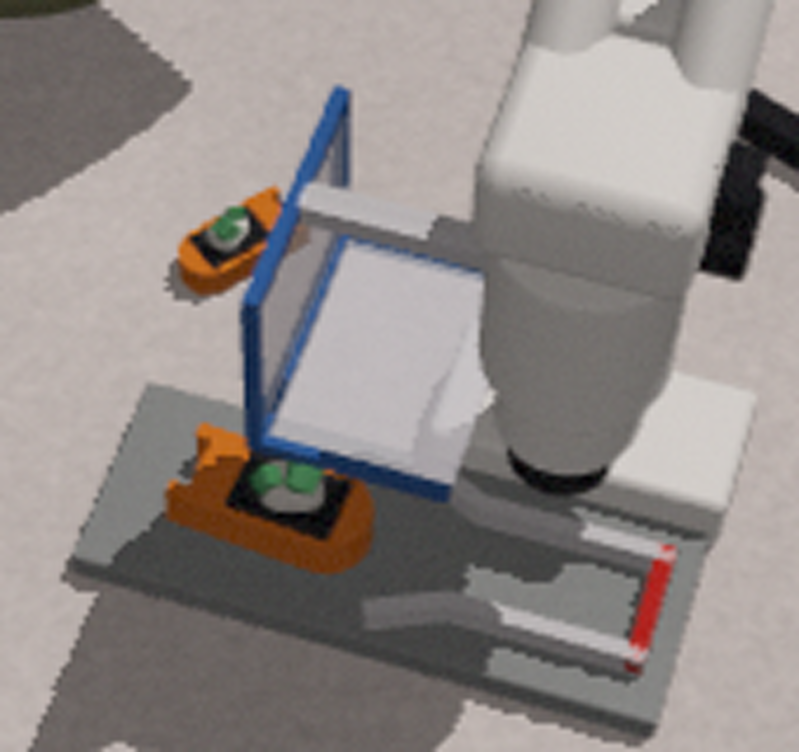

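View pics/t_mic.png

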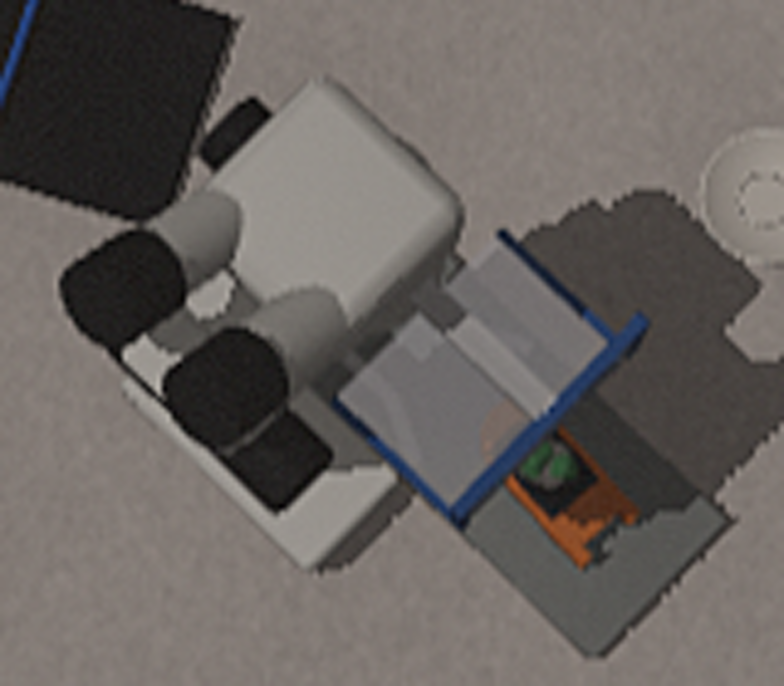

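View pics/s_rest.png

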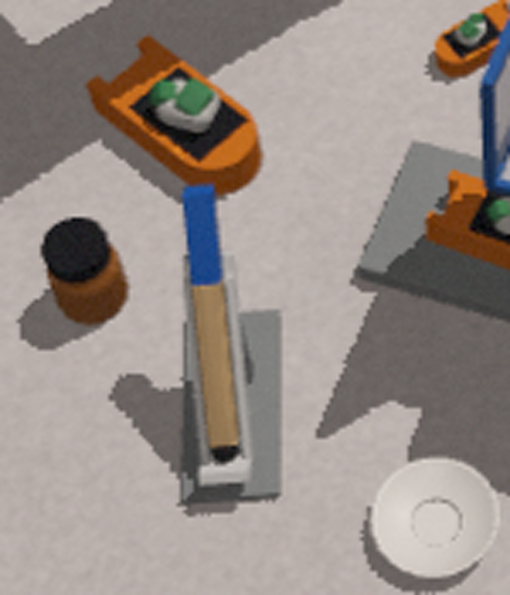

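View pics/t_rest.png

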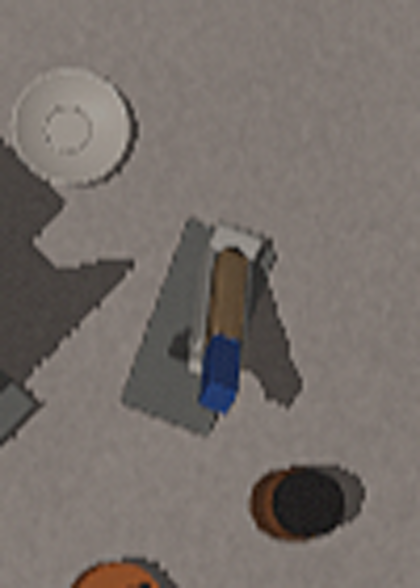

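The stage carrier at scene (268,237) sits between the other two in size, with its nose to the lane, so it is the job's carrier. The stick leans at scene (183,268) / top (383,215). Next I'll fit the poses.

```bash
cat > fit.py <<'E'
from h import *
from scipy.optimize import least_squares
c=load('scene');t=load('top')
def px(u0,v0,s,x,y): return u0+(x+.5)/s-.5, v0+(y+.5)/s-.5
def fit(obs,x0):
    def T(p,q): 
        cc,ss=np.cos(p[2]),np.sin(p[2]); return [p[0]+cc*q[0]-ss*q[1],p[1]+ss*q[0]+cc*q[1],q[2]]
    def f(p): return np.concatenate([np.array(proj(cam,T(p,q)))-uv for cam,q,uv in obs])
    r=least_squares(f,x0,loss='soft_l1'); return r.x,f(r.x).reshape(-1,2)
S=lambda x,y:px(210,130,4.7,x,y); Tm=lambda x,y:px(190,130,4.9,x,y)
mic=[(c,(-250,-62,20),S(66,570)),(c,(-250,62,20),S(150,383)),(c,(80,-62,20),S(655,728)),
 (t,(-250,-62,20),Tm(735,520)),(t,(-250,62,20),Tm(592,656)),
 (c,(-140,69,306),S(342,88)),(c,(-140,-69,306),S(247,300))]
Sr=lambda x,y:px(120,170,3.4,x,y); Tr=lambda x,y:px(330,140,4.2,x,y)
if __name__=='__main__':
    m,r=fit(mic,[550,0,2.3]); print('mic',m,np.degrees(m[2])); print(r.round(1))
    for cam,nm in((c,'s'),(t,'t')):
        for q in((75,35,8),(75,-35,8),(-75,35,8),(-75,-35,8)): pass
    rest=[(c,(-75,35,8),Sr(280,311)),(c,(75,35,8),Sr(281,493)),(c,(75,-35,8),Sr(182,502)),
      (t,(75,35,8),Tr(193,217)),(t,(-75,35,8),Tr(122,403)),(t,(-75,-35,8),Tr(207,436))]
    p,r=fit(rest,[600,-200,-.3]); print('rest',p); print(r.round(1))
    np.save('mic.npy',m);np.save('rest.npy',p)
    # carrier crop + stick cloud
    crop(c,238,215,295,257,12,'pics/s_car.png'); crop(t,285,208,330,250,14,'pics/t_car.png')
E
python3 fit.py
```

```text
mic [641.91141099  50.61705743 -49.45822877] -2833.747770821782
[[ 0.7 -2.3]
 [-0.3 -0.3]
 [ 0.6  0.4]
 [-1.  -0.8]
 [ 0.4  0.4]
 [-0.5 -0.4]
 [-0.7  2.1]]
rest [ 5.72047333e+02 -2.95147947e+02 -3.63109445e-01]
[[-0.1 -0.8]
 [-0.2  0.2]
 [-0.5 -0.2]
 [-1.  -0.4]
 [-0.4 -0.4]
 [ 0.5 -0.1]]
```

```bash
python3 - <<'E'
from h import *
m=np.load('mic.npy');r=np.load('rest.npy')
def loc(P,p):
    d=P-np.array([p[0],p[1],0]);cc,ss=np.cos(p[2]),np.sin(p[2]);return np.stack([cc*d[...,0]+ss*d[...,1],-ss*d[...,0]+cc*d[...,1],d[...,2]],-1)
for n in('scene','top'):
    c=load(n);P=cloud(c);I=c['image'].astype(int)
    L=loc(P,m)
    org=(I[...,2]>90)&(I[...,0]<70)&(I[...,2]-I[...,0]>60)
    s=org&(L[...,0]>-250)&(L[...,0]<-40)&(abs(L[...,1])<60)&(L[...,2]>30)&(L[...,2]<80)
    q=L[s];print(n,'carrier',s.sum(),np.percentile(q,[1,50,99],axis=0).round(1))
    pl=(abs(L[...,1])<55)&(L[...,0]<-215)&(L[...,0]>-240);print('plate z',np.median(L[pl][:,2]))
    K=loc(P,r)
    blue=(I[...,0]>100)&(I[...,2]<60)&(abs(K[...,0])<130)&(abs(K[...,1])<50);q=K[blue];print('blue',blue.sum(),np.percentile(q,[1,50,99],axis=0).round(1))
    wood=(I[...,2]-I[...,0]>35)&(abs(K[...,0])<80)&(abs(K[...,1])<25)&(K[...,2]>20);q=K[wood];print('wood',wood.sum(),np.percentile(q,[1,50,99],axis=0).round(1))
    for A in (q,K[blue]):
        # offset normal to stick axis: n=(cos40?,.)
        a=np.array([-np.sin(np.radians(40)),0,np.cos(np.radians(40))]);nn=np.array([np.cos(np.radians(40)),0,np.sin(np.radians(40))])
        d=A-np.array([50,0,35]);print('axial',np.percentile(d@a,[2,50,98]).round(1),'normal',np.percentile(d@nn,[5,50,95]).round(1),'y',np.percentile(d[:,1],[5,50,95]).round(1))
E
```

```text
scene carrier 427 [[-204.8  -28.7   30.5]
 [-173.2  -16.8   46.4]
 [ -97.8   25.4   53.1]]
plate z 20.0377606638408
blue 241 [[-74.2  -9.3 137.3]
 [-45.7   0.  164. ]
 [-23.2   9.7 187.6]]
wood 436 [[-23.1 -10.1  48.3]
 [ 13.8   0.6  93. ]
 [ 52.8  10.1 135.3]]
axial [  9.9  67.5 122. ] normal [ 4.3  9.4 13.4] y [-8.8  0.6  9.7]
axial [128.1 160.4 190.4] normal [ 4.9  9.4 13.6] y [-8.2  0.   9.1]
top carrier 83 [[-204.7  -12.8   41.6]
 [-184.4   20.8   46.4]
 [-139.    28.2   51.7]]
plate z 18.721297774379764
blue 35 [[-77.8  -8.6 172.9]
 [-71.6   1.1 181.4]
 [-65.7   8.5 187.2]]
wood 125 [[-21.2  -9.5  47. ]
 [  8.7   2.1  92.6]
 [ 48.7   9.5 131.4]]
axial [ 11.   70.1 117.9] normal [-0.6  7.5  9.4] y [-8.1  2.1  9.1]
axial [186.8 190.  195. ] normal [-6.4  0.6  7.2] y [-7.5  1.1  7.9]
```

```bash
ls pics
```

```text
s_car.png
s_mic.png
s_rest.png
scene0.png
t_car.png
t_mic.png
t_rest.png
top0.png
```

View pics/s_car.png

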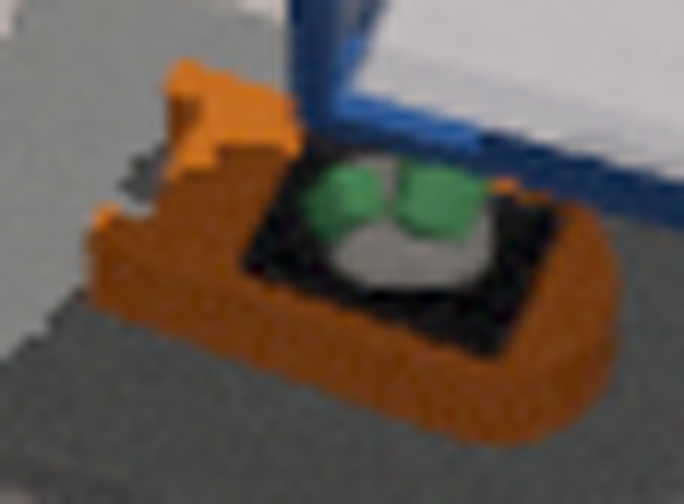

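View pics/t_car.png

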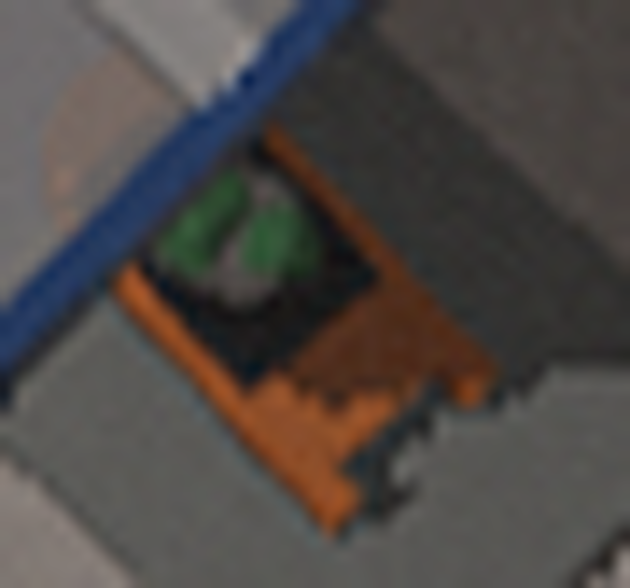

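```bash
cat >> fit.py <<'E'
def loc(P,p):
    d=np.asarray(P)-np.array([p[0],p[1],0]);cc,ss=np.cos(p[2]),np.sin(p[2]);return np.stack([cc*d[...,0]+ss*d[...,1],-ss*d[...,0]+cc*d[...,1],d[...,2]],-1)
E
python3 - <<'E'
from fit import *
m0,r=fit(mic[:5],[640,50,np.radians(46)]);print(m0,np.degrees(m0[2]));print(r.round(1))
m=m0
for n,cam in(('s',c),('t',t)):
    P=cloud(cam);I=cam['image'].astype(int);L=loc(P,m)
    red=(I[...,2]>130)&(I[...,1]<50)&(I[...,0]<60)&(abs(L[...,0])<100)&(abs(L[...,1])<50)
    print(n,'red',red.sum(), np.percentile(L[red],[2,50,98],axis=0).round(1) if red.sum() else '')
    top=(abs(L[...,2]-36)<2.5)&(L[...,0]>0)&(L[...,0]<50)&(abs(L[...,1])<50)
    for sgn in(1,-1):
        q=L[top&(L[...,1]*sgn>0)]
        if len(q): print('rail',sgn,len(q),np.percentile(q,[3,50,97],axis=0).round(1)[:,:2].tolist(),'slope',np.polyfit(q[:,0],q[:,1],1))
    pl=(abs(L[...,2]-20)<3)&(L[...,0]>-300)&(L[...,0]<100)&(abs(L[...,1])<100);print('plate ext',np.percentile(L[pl],[.5,99.5],axis=0).round(1).tolist())
    bl=(I[...,0]>90)&(I[...,2]<60)&(L[...,2]>150)&(L[...,2]<330)&(abs(L[...,0]+100)<100);print('blue',np.percentile(L[bl],[1,99],axis=0).round(1).tolist())
    # where is depth on carrier
A=lambda x,y:px(238,215,12,x,y);B=lambda x,y:px(285,208,14,x,y)
print('carrier pts in mic')
for nm,cam,uv,z in(('s +ear',c,A(175,65),48),('s -ear',c,A(93,238),48),('s nose-bottomR',c,A(612,320),48),('t +ear',t,B(332,535),48),('t +side',t,B(115,290),48),('t -ear',t,B(490,385),48),('t -side',t,B(270,130),48)):
    print(nm,loc(ray(cam,*uv,z),m).round(1))
np.save('mic2.npy',m0)
E
```

```text
[642.08851651  49.43096761   0.80776461] 46.281503194027806
[[ 0.3 -2. ]
 [-0.7 -0.1]
 [ 0.2  0.6]
 [-0.6 -0.9]
 [ 0.8  0.3]]
s red 56 [[ 54.9 -20.2  30.8]
 [ 58.8   3.5  35.8]
 [ 62.7  27.8  41.4]]
rail 1 54 [[2.2, 28.4], [23.0, 33.7], [47.2, 40.1]] slope [ 0.04985551 33.06862563]
rail -1 53 [[1.4, -35.1], [23.9, -29.3], [47.5, -24.3]] slope [ 9.82288373e-03 -2.97128245e+01]
plate ext [[-248.3, -60.5, 17.0], [78.8, 66.3, 22.9]]
blue [[-141.3, -66.7, 194.2], [-108.1, 66.9, 309.8]]
t red 0 
plate ext [[-250.2, -56.8, 17.1], [-3.5, 66.1, 23.0]]
blue [[-141.6, -63.6, 193.4], [-77.4, 70.9, 309.0]]
carrier pts in mic
s +ear [-204.3   27.1   48. ]
s -ear [-205.9  -19.8   48. ]
s nose-bottomR [-95.1  -4.7  48. ]
t +ear [-204.9   30.5   48. ]
t +side [-134.5   24.9   48. ]
t -ear [-207.   -16.7   48. ]
t -side [-134.4  -23.6   48. ]
```

```bash
python3 - <<'E'
from fit import *
m=np.load('mic2.npy')
for n,cam in(('s',c),('t',t)):
    P=cloud(cam);L=loc(P,m)
    print(n)
    for x in range(-245,80,20):
        o=[]
        s=(abs(L[...,0]-x)<10)&(abs(L[...,1])<90)&(L[...,2]>15)&(L[...,2]<25)
        if s.sum()>10: o=[L[s][:,1].min().round(1),L[s][:,1].max().round(1)]
        s=(abs(L[...,0]-x)<10)&(abs(L[...,1])<60)&(L[...,2]>33)&(L[...,2]<39)&(x>-100)
        r=L[s][:,1]; rr=[np.median(r[r>0]).round(1) if (r>0).sum()>3 else None,np.median(r[r<0]).round(1) if (r<0).sum()>3 else None] if x>-100 else ''
        print(x,o,rr)
    for y in(-50,-30,0,30,50):
        s=(abs(L[...,1]-y)<6)&(L[...,2]>15)&(L[...,2]<25)&(L[...,0]>-300)&(L[...,0]<110);print('y',y,L[s][:,0].min().round(1),L[s][:,0].max().round(1))
E
```

```text
s
-245 [np.float64(-60.8), np.float64(65.5)] 
-225 [np.float64(-62.4), np.float64(63.3)] 
-205 [np.float64(-61.7), np.float64(64.4)] 
-185 [np.float64(-59.9), np.float64(59.9)] 
-165 [np.float64(-62.1), np.float64(-21.5)] 
-145 [np.float64(-60.9), np.float64(-24.7)] 
-125 [np.float64(-61.1), np.float64(-24.7)] 
-105 [np.float64(-61.9), np.float64(38.1)] 
-85 [np.float64(-60.2), np.float64(39.1)] [None, np.float64(-45.3)]
-65 [np.float64(-61.3), np.float64(67.2)] [np.float64(41.1), np.float64(-40.9)]
-45 [np.float64(-61.8), np.float64(67.5)] [np.float64(36.3), np.float64(-32.6)]
-25 [np.float64(-59.2), np.float64(67.3)] [np.float64(35.6), np.float64(-29.5)]
-5 [np.float64(-59.8), np.float64(65.7)] [np.float64(35.0), np.float64(-28.8)]
15 [np.float64(-59.8), np.float64(68.7)] [np.float64(32.7), np.float64(-29.3)]
35 [np.float64(-60.0), np.float64(68.6)] [np.float64(35.0), np.float64(-29.5)]
55 [np.float64(-60.2), np.float64(66.9)] [np.float64(23.2), np.float64(-24.4)]
75 [np.float64(-60.5), np.float64(89.0)] [None, None]
y -50 -249.6 79.9
y -30 -247.1 79.8
y 0 -249.2 79.6
y 30 -249.1 79.3
y 50 -248.8 79.6
t
-245 [np.float64(-57.1), np.float64(65.2)] 
-225 [np.float64(-56.4), np.float64(64.8)] 
-205 [np.float64(-57.0), np.float64(64.5)] 
-185 [np.float64(-57.0), np.float64(66.3)] 
-165 [np.float64(-57.3), np.float64(66.0)] 
-145 [np.float64(-55.8), np.float64(65.9)] 
-125 [] 
-105 [] 
-85 [] [None, None]
-65 [] [None, None]
-45 [] [None, None]
-25 [np.float64(-53.6), np.float64(63.6)] [None, None]
-5 [np.float64(-56.7), np.float64(63.6)] [np.float64(37.0), None]
15 [] [None, None]
35 [] [None, None]
55 [] [None, None]
75 [] [None, None]
y -50 -250.3 -7.7
y -30 -249.8 -134.0
y 0 -251.3 -14.2
y 30 -250.7 -7.5
y 50 -250.2 0.1
```

```bash
cat > plan.py <<'E'
from fit import *
m=np.load('mic2.npy').copy(); m[0]+=-np.sin(m[2])*2.5; m[1]+=np.cos(m[2])*2.5; m[2]+=0.006
r=np.load('rest.npy')
S4,C4=np.sin(np.radians(40)),np.cos(np.radians(40))
def W(p,q):
    cc,ss=np.cos(p[2]),np.sin(p[2]); return np.array([p[0]+cc*q[0]-ss*q[1],p[1]+ss*q[0]+cc*q[1],q[2]])
def ori(yaw,sg,tilt=np.radians(40)):
    y=np.array([np.sin(tilt),0,-np.cos(tilt)]); x=np.array([0,sg,0.]); z=np.cross(x,y)
    return quat(R.from_euler('z',yaw).as_matrix()@np.stack([x,y,z],1))
def tcp(p,ball,g=165): # ball in local frame -> tcp world
    return W(p,np.array(ball,float)+g*np.array([-S4,0,C4]))
A=np.array([-S4,0,C4]); N=np.array([C4,0,S4]); F=np.array([50,0,35.])
E
python3 - <<'E'
from plan import *
print(m,r)
for sg in(1,-1):
    print(sg)
    for nm,p,b in(('pre',r,F+A*90),('grasp',r,F),('up',r,F+A*20),('out',r,F+A*20+N*70),('hi',r,F+A*20+N*70+[0,0,60]),('mhi',m,(-245,2,160)),('mlo',m,(-245,2,35)),('end',m,(-52,0,35))):
        q=bot.ik(list(tcp(p,b)),ori(p[2],sg)); print(nm,tcp(p,b).round(),None if q is None else np.round(q,2))
# jar etc
for nm,cam,uv,z in(('jar',t,(402,259),75),('big',t,(362,295),30),('dish',t,(347,170),18)): print(nm,ray(cam,*uv,z).round())
E
```

```text
[640.28165634  51.15875703   0.81376461] [ 5.72047333e+02 -2.95147947e+02 -3.63109445e-01]
1
pre [ 466. -255.  230.] [-0.65  0.02  2.03  0.43  0.45 -2.18]
grasp [ 520. -275.  161.] [-0.61  0.25  1.95  0.56  0.3  -2.3 ]
up [ 508. -271.  177.] [-0.62  0.2   1.97  0.53  0.33 -2.27]
out [ 558. -290.  222.] [-0.59  0.24  1.8   0.34  0.44 -2.06]
hi [ 558. -290.  282.] [-0.59  0.17  1.73  0.27  0.57 -1.97]
mhi [ 398. -203.  286.] None
mlo [ 398. -203.  161.] None
end [532. -64. 161.] None
-1
pre [ 466. -255.  230.] [-0.65  0.02  2.03  0.43  0.45  0.96]
grasp [ 520. -275.  161.] [-0.61  0.25  1.95  0.56  0.3   0.84]
up [ 508. -271.  177.] [-0.62  0.2   1.97  0.53  0.33  0.87]
out [ 558. -290.  222.] [-0.59  0.24  1.8   0.34  0.44  1.08]
hi [ 558. -290.  282.] [-0.59  0.17  1.73  0.27  0.57  1.17]
mhi [ 398. -203.  286.] [-0.89  0.04  1.86  0.7   1.4  -0.32]
mlo [ 398. -203.  161.] [-0.89  0.22  1.99  0.77  1.17 -0.53]
end [532. -64. 161.] [-0.45  0.29  1.9   0.88  0.93 -0.24]
jar [ 440. -352.   75.]
big [ 332. -241.   30.]
dish [ 719. -201.   18.]
```

```bash
python3 - <<'E'
from plan import *
o=ori(r[2],-1)
bot.move_gripper(55)
bot.move_to(list(tcp(r,F+A*100)),o)
bot.servo_line(list(tcp(r,F)),o,speed=120)
s=bot.read_state();print(s['clock'],s['ee_pos'],tcp(r,F),s['ft_force'],s['grip_width'])
c1=cap('scene','s1');crop(c1,120,170,240,310,4.2,'pics/s1.png')
E
```

```text
2.9083 [ 519.53650284 -275.35642795  161.86254548] [ 519.64265852 -275.23642329  161.39733311] [-0.09284676  0.82262308 -0.67955637] 55.023167230007566
```

View pics/s1.png

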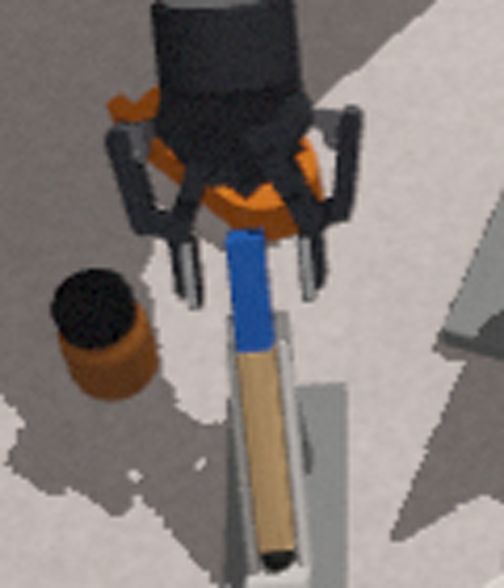

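Jaws straddle the blue grip evenly: fingertips at crop x 190 and 313, stick at 252. Now gripping and drawing it out.

```bash
python3 - <<'E'
from plan import *
o=ori(r[2],-1)
bot.move_gripper(10,60)
s=bot.read_state();print(s['clock'],s['ft_force'],s['grip_width'],s['ee_pos'])
bot.servo_line(list(tcp(r,F+A*22)),o,speed=60)
s=bot.read_state();print(s['clock'],s['ft_force'],s['grip_width'])
bot.servo_line(list(tcp(r,F+A*22+N*70)),o,speed=100)
bot.servo_line(list(tcp(r,F+A*22+N*70+[0,0,50])),o,speed=150)
s=bot.read_state();print(s['clock'],s['ft_force'],s['grip_width'])
c1=cap('scene','s2');cv2.imwrite('pics/s2.png',c1['image'])
E
```

```text
3.3667 [-3.19655789  0.44120673  4.73637198] 19.368866831430278 [ 519.64655127 -275.36538119  161.79041579]
3.8833 [ 1.46642603 -0.65586213  1.77354839] 19.278575728769727
5.2167 [-0.6671548   0.56509174 -0.98773268] 18.8757142773168
```

View pics/s2.png

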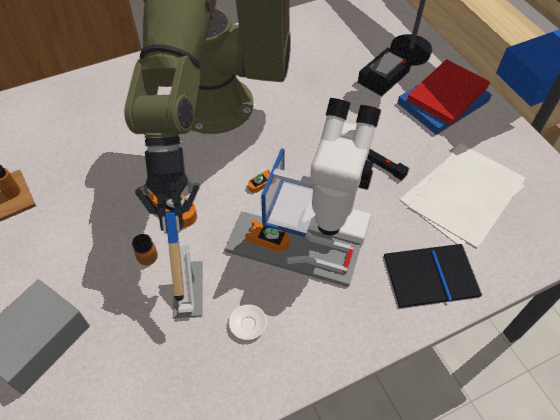

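The stick is held and clear of the rest, with its ball near (181,293). Moving to behind the carrier.

```bash
python3 - <<'E'
from plan import *
o=ori(m[2],-1)
# mid waypoint: intermediate yaw
b0=W(r,F+A*22+N*70+[0,0,50]); b1=W(m,(-250,3,120)); ym=(m[2]+r[2])/2
pm=[*((b0+b1)/2)[:2],ym]
q=bot.ik(list(tcp(pm,(-10,0,145))),ori(ym,-1));print(q)
bot.move_to(list(tcp(pm,(-10,0,145))),ori(ym,-1))
bot.move_to(list(tcp(m,(-250,3,120))),o)
bot.servo_line(list(tcp(m,(-245,3,36))),o,speed=120)
s=bot.read_state();print(s['clock'],s['ft_force'],s['grip_width'],s['ee_pos']-tcp(m,(-245,3,36)))
c1=cap('scene','s3');cv2.imwrite('pics/s3.png',c1['image']);crop(c1,215,190,375,290,4.9,'pics/s3c.png')
c1=cap('top','t3');crop(c1,260,190,360,290,5.8,'pics/t3c.png')
E
```

```text
[-0.8384329   0.03676841  1.90598707  0.75245171  0.96526638  0.13778566]
7.6417 [-0.18725253 -0.38248711  0.11315453] 19.559761854551667 [ 0.26222819 -0.25526039  0.57687445]
```

View pics/s3.png

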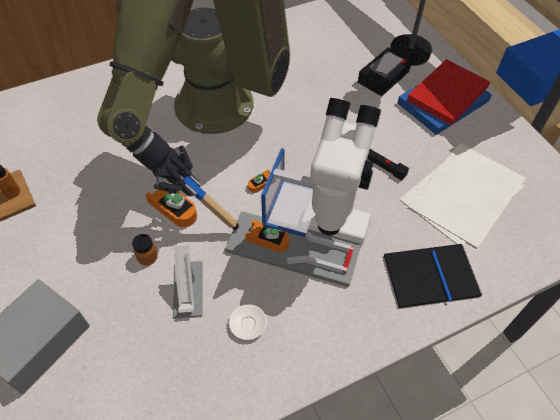

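View pics/s3c.png

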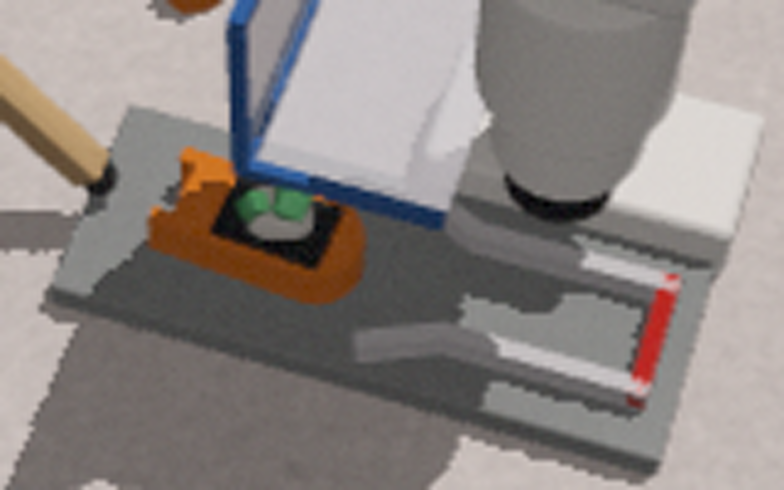

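View pics/t3c.png

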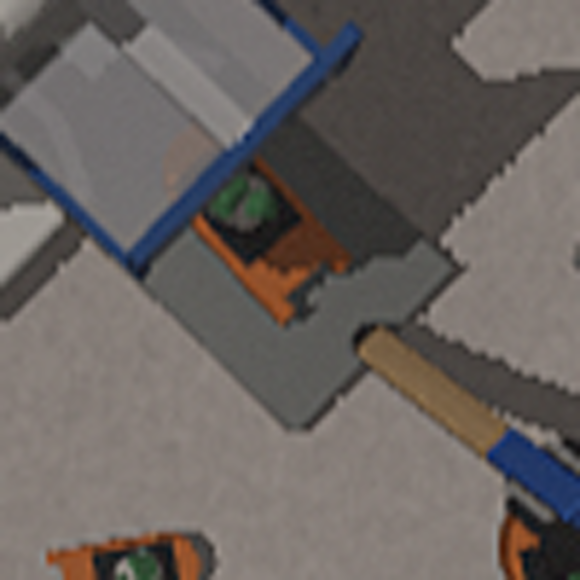

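```bash
python3 - <<'E'
from plan import *
c3=load('s3');t3=load('t3')
print('ball s',loc(ray(c3,*px(215,190,4.9,101,181),36),m).round(1),'t',loc(ray(t3,*px(260,190,5.8,364,340),41),m).round(1))
for nm,cam,uv in(('s+',c3,px(215,190,4.9,183,150)),('s-',c3,px(215,190,4.9,150,218)),('t+',t3,px(260,190,5.8,284,323)),('t-',t3,px(260,190,5.8,350,262))): print(nm,loc(ray(cam,*uv,48),m).round(1))
b=W(m,(-245,3,36));print('expected px s',proj(c3,b),'t',proj(t3,b))
crop(c3,220,210,270,250,14,'pics/s3d.png')
E
```

```text
ball s [-242.1    0.4   36. ] t [-240.8    4.5   41. ]
s+ [-204.3   25.    48. ]
s- [-206.5  -20.4   48. ]
t+ [-204.4   27.5   48. ]
t- [-207.4  -19.4   48. ]
expected px s (np.float64(234.52024794699278), np.float64(225.45143596501578)) t (np.float64(323.56092430678467), np.float64(248.87065320397528))
```

View pics/s3d.png

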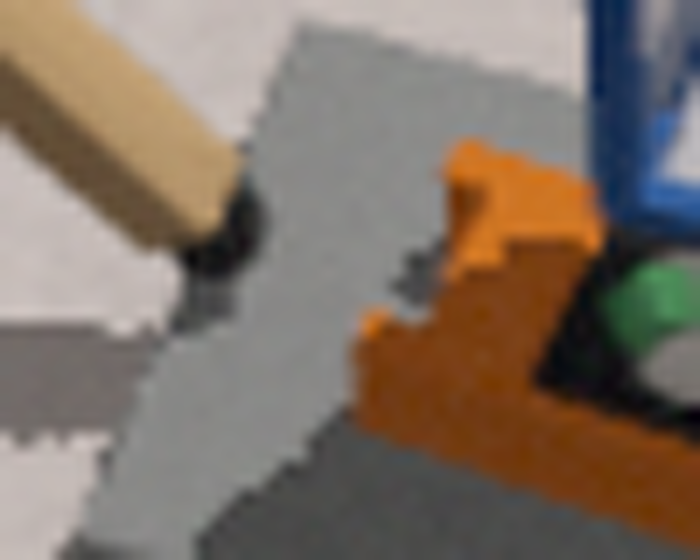

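The ball and the pocket midline agree to about 1 mm in both cameras, so I'll push.

```bash
python3 - <<'E'
from plan import *
o=ori(m[2],-1)
for b in((-200,3,36),(-160,1.5,36),(-110,0,36)):
    h=bot.servo_line(list(tcp(m,b)),o,speed=45,until_force=15)
    s=bot.read_state();print(b,h,s['clock'],s['ft_force'].round(1),s['ee_pos']-tcp(m,b))
    if h: break
c1=cap('scene','s4');crop(c1,215,150,375,290,4.9,'pics/s4.png')
E
```

```text
(-200, 3, 36) False 8.8917 [-0.2 -0.6 -0.4] [-0.06342302 -0.08175767 -0.01556806]
(-160, 1.5, 36) False 9.9333 [-0.5 -0.2 -1.5] [-0.05047951 -0.03208564 -0.01778284]
(-110, 0, 36) False 11.1917 [-0.  -0.3 -0.6] [-0.06670092 -0.04350622 -0.04490399]
```

View pics/s4.png

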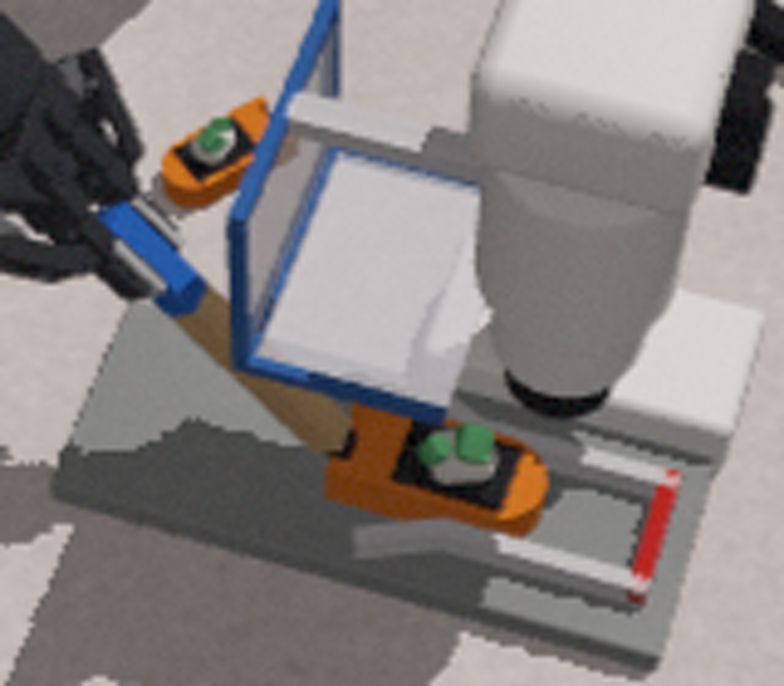

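The carrier (crop 440,455) is entering the straight lane, with the ball in its pocket at crop (345,440). Pushing it home.

```bash
python3 - <<'E'
from plan import *
o=ori(m[2],-1)
for b,sp,f in(((-75,0,36),40,20),((-62,0,36),30,15),((-46,0,36),12,10)):
    h=bot.servo_line(list(tcp(m,b)),o,speed=sp,until_force=f)
    s=bot.read_state();print(b,h,s['clock'],s['ft_force'].round(1),loc(s['ee_pos'],m)+np.array([165*S4,0,-165*C4]))
    if h: break
c1=cap('scene','s5');crop(c1,215,150,375,290,4.9,'pics/s5.png')
E
```

```text
(-75, 0, 36) False 12.2667 [-0.6  0.5 -2.3] [-7.50573463e+01  1.34540089e-02  3.59863785e+01]
(-62, 0, 36) False 12.85 [ 0.  -0.8 -0.8] [-61.83699916   0.08964795  36.01818067]
(-46, 0, 36) True 13.575 [-3.1 -4.8  2.3] [-55.23540763  -0.09429947  35.7618746 ]
```

View pics/s5.png

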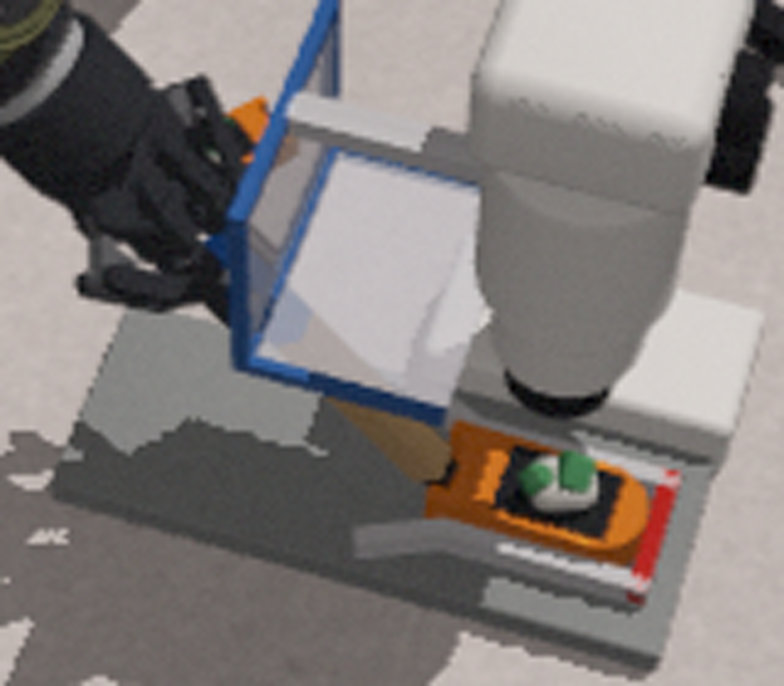

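```bash
python3 - <<'E'
from plan import *
o=ori(m[2],-1)
h=bot.servo_line(list(tcp(m,(-48,0,36))),o,speed=12,until_force=12)
s=bot.read_state();print(h,s['clock'],s['ft_force'].round(1),loc(s['ee_pos'],m)+np.array([165*S4,0,-165*C4]))
bot.servo_line(list(tcp(m,(-75,0,36))),o,speed=40)
bot.servo_line(list(tcp(m,(-245,0,36))),o,speed=120)
s=bot.read_state();print(s['clock'],s['ft_force'].round(1),s['grip_width'])
c1=cap('scene','s6');crop(c1,150,150,375,290,3.5,'pics/s6.png')
crop(c1,290,205,370,285,9,'pics/s6c.png')
P=cloud(c1);L=loc(P,m);I=c1['image'].astype(int)
org=(I[...,2]>90)&(I[...,0]<70)&(I[...,1]>45)&(abs(L[...,0])<75)&(abs(L[...,1])<26)&(L[...,2]>44)
print(np.percentile(L[org],[1,99],axis=0).round(1))
E
```

```text
False 14.3833 [-6.  -6.4  5.4] [-48.22278494  -0.48575106  36.40061126]
16.775 [ 0.2 -0.2 -1.4] 19.326655779890757
[[-53.9 -25.7  44.2]
 [ 53.3  24.   53.8]]
```

View pics/s6.png

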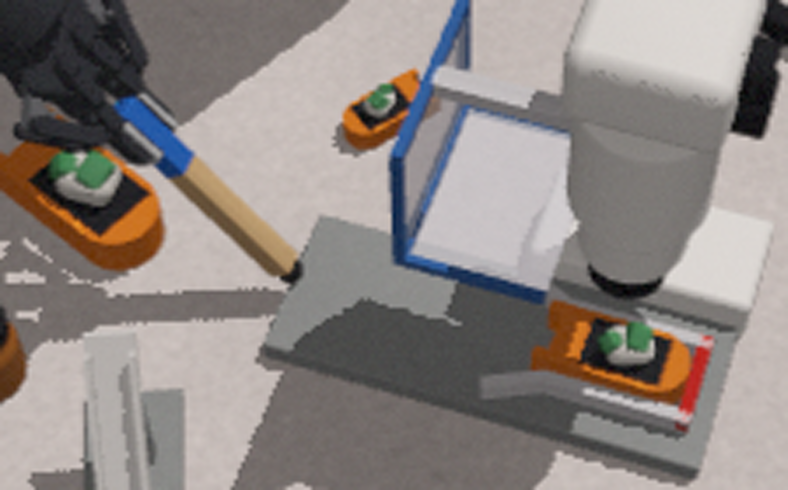

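View pics/s6c.png

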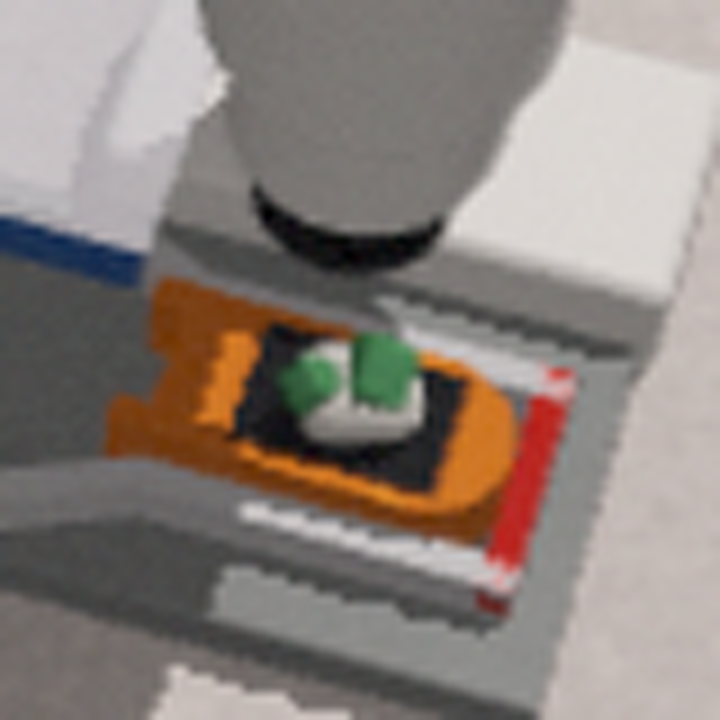

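The carrier is home: it spans x −54 to +53 in the microscope frame and its nose touches the red stop. However, the last press ran 7 mm past contact, so the stick may have shifted in the jaws. I'll measure it in the hand.

```bash
cat > meas.py <<'E'
from plan import *
def meas(cam,p,ball):
    P=cloud(cam);I=cam['image'].astype(int);L=loc(P,p)-np.array(ball)
    ax=L@A;nn=L@N;y=L[...,1]
    w=(I[...,2]-I[...,0]>35)&(I[...,2]-I[...,1]<60)&(abs(nn)<30)&(abs(y)<22)&(ax>5)&(ax<150)
    bl=(I[...,0]>90)&(I[...,2]<60)&(abs(nn)<30)&(abs(y)<22)&(ax>100)&(ax<210)
    print(w.sum(),bl.sum(),'wood ax',np.percentile(ax[w],[1,99]).round(1),'blue ax',np.percentile(ax[bl],[1,99]).round(1) if bl.sum()>5 else '')
    a=ax[w]
    for lo in range(15,125,20):
        k=w&(ax>=lo)&(ax<lo+20)
        if k.sum()>4: print(lo,'n max',np.percentile(nn[k],[50,90]).round(1),'y',np.percentile(y[k],[5,50,95]).round(1))
    k=w&(ax>10)&(ax<120);print('slopes n,y',np.polyfit(ax[k],nn[k],1).round(3),np.polyfit(ax[k],y[k],1).round(3))
E
python3 - <<'E'
from meas import *
cap('top','t6')
for a in(('s3',3),('s6',0),('t3',3),('t6',0)): print(a);meas(load(a[0]),m,(-245,a[1],36))
E
```

```text
('s3', 3)
406 185 wood ax [  8.1 122.4] blue ax [125.9 192. ]
15 n max [ 8.6 13.1] y [-12.   -6.7   6.4]
35 n max [ 9.9 12.9] y [-11.   -6.2   7.4]
55 n max [ 9.3 12.3] y [-11.6  -5.9   7.8]
75 n max [ 9.7 12.9] y [-11.3  -6.4   7.4]
95 n max [ 9.8 13. ] y [-11.5  -6.9   8.3]
115 n max [10.1 12.5] y [-10.3  -4.9   7.1]
slopes n,y [5.000e-03 7.341e+00] [ 4.000e-03 -4.429e+00]
('s6', 0)
401 180 wood ax [  6.3 122.3] blue ax [126.1 189.2]
15 n max [1.7 5.2] y [-10.3  -5.    8.6]
35 n max [3.1 6.1] y [-10.   -6.    8.1]
55 n max [4.7 7.6] y [-10.2  -5.5   9.1]
75 n max [5.2 8. ] y [-10.9  -4.6   7.8]
95 n max [5.5 8.9] y [-10.3  -5.8   7.8]
115 n max [ 7.1 10.5] y [-11.2  -6.1   7.6]
slopes n,y [ 0.049 -1.079] [ 1.000e-03 -3.216e+00]
('t3', 3)
182 119 wood ax [  7.4 121.9] blue ax [124.6 190.4]
15 n max [ 8.4 10. ] y [-7.6  0.9  9.3]
35 n max [ 9.2 11.9] y [-7.1  0.9  9.5]
55 n max [ 9.7 12.1] y [-7.2  1.7  9.5]
75 n max [ 9.1 11. ] y [-7.8  0.7  8.9]
95 n max [ 9.1 10.6] y [-6.7  1.4  9.7]
115 n max [ 9.6 11.4] y [-6.9  1.6  9.9]
slopes n,y [3.000e-03 8.808e+00] [0.002 0.825]
('t6', 0)
171 119 wood ax [  7.9 120.4] blue ax [125.3 190.1]
15 n max [1.6 3. ] y [-5.4  1.2 10.7]
35 n max [2.7 4.8] y [-6.4  3.  10.5]
55 n max [3.3 5.5] y [-6.2  1.3  9.8]
75 n max [4.1 6.8] y [-6.8  2.3 10.8]
95 n max [5.9 7.2] y [-6.2  1.9 10. ]
115 n max [6.3 7.9] y [-6.   2.4 10.9]
slopes n,y [0.054 0.112] [-0.003  2.274]
```

The stick pivoted 0.05 rad about the jaw axis, so its ball end moved about 8 mm. Its axial position is unchanged. I'll tilt the tool 2.8° more to bring the stick back to 40°, then check this above the rest.

```bash
python3 - <<'E'
from meas import *
T=np.radians(42.8)
o=ori(m[2],-1)
bot.servo_line(list(tcp(m,(-250,0,125))),o,speed=150)
b0=W(r,F+A*22+N*70+[0,0,50]); b1=W(m,(-250,3,120)); ym=(m[2]+r[2])/2
pm=[*((b0+b1)/2)[:2],ym]
bot.move_to(list(tcp(pm,(-10,0,145))),ori(ym,-1,T))
H=F+A*24+N*70+[0,0,50]
bot.move_to(list(tcp(r,H)),ori(r[2],-1,T))
H2=F+A*24+N*60
bot.servo_line(list(tcp(r,H2)),ori(r[2],-1,T),speed=120)
bot.dwell(.3)
s=bot.read_state();print(s['clock'],s['ft_force'].round(1),s['ee_pos']-tcp(r,H2))
for n in('scene','top'): meas(cap(n,n[0]+'7'),r,H2)
crop(load('s7'),120,170,270,345,3.4,'pics/s7.png')
E
```

```text
20.0167 [ 0.  -0.2 -0.2] [ 0.11755039 -0.06796507  0.53693202]
480 267 wood ax [  7.1 123.3] blue ax [127.6 190.6]
15 n max [ 9.  11.8] y [-7.   2.3 11.1]
35 n max [ 8.9 12.1] y [-7.1  2.8 11.1]
55 n max [ 9.  12.2] y [-6.9  2.2 10.9]
75 n max [ 9.2 12. ] y [-6.9  2.2 11.2]
95 n max [ 9.4 12.9] y [-7.6  2.1 11. ]
115 n max [ 9.3 12.6] y [-7.6  2.8 11.3]
slopes n,y [6.000e-03 8.503e+00] [-2.000e-03  2.297e+00]
140 28 wood ax [ 11.6 117.9] blue ax [172.1 193.8]
15 n max [7.6 8.2] y [-5.9  2.8  9.6]
35 n max [6.7 7.6] y [-6.6  2.4 10.6]
55 n max [7.1 8.5] y [-6.9  2.9 10.7]
75 n max [7.2 8.7] y [-7.4  4.2 10.8]
95 n max [7.7 8.8] y [-4.9  3.9 10.4]
115 n max [6.8 7.2] y [-7.4  0.1 10.4]
slopes n,y [5.000e-03 5.639e+00] [0.006 2.345]
```

View pics/s7.png

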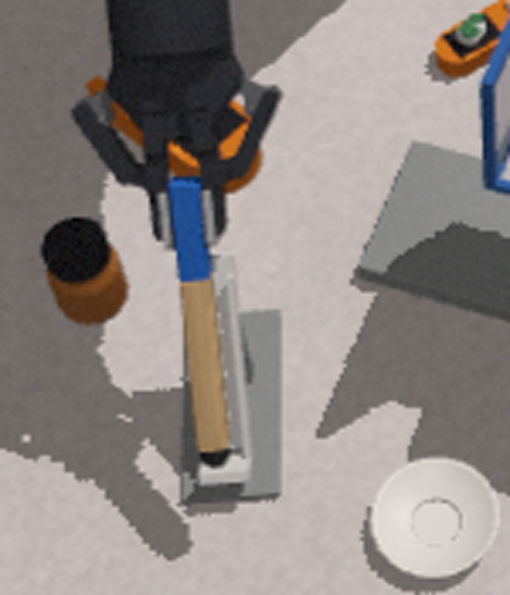

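Tilt is corrected (slope about 0). The stick sits about 1.6 mm to +y of its original line, so I'll shift for that and insert with force guards.

```bash
python3 - <<'E'
from meas import *
o=ori(r[2],-1,np.radians(42.8)); D=np.array([0,-1.6,0])
def go(b,sp,f):
    h=bot.servo_line(list(tcp(r,b)),o,speed=sp,until_force=f); s=bot.read_state()
    print(h,s['clock'],s['ft_force'].round(1),(loc(s['ee_pos'],r)-(F+165*A)).round(2)); return h
go(F+A*22+N*60+D,60,10)
h=go(F+A*22+N*15+D,80,10)
if not h: h=go(F+A*22+N*0.8+D,25,6)
for n in('scene','top'): meas(cap(n,n[0]+'8'),r,F+A*22+D)
crop(load('s8'),120,170,270,345,3.4,'pics/s8.png');crop(load('t8'),330,140,430,280,4.2,'pics/t8.png')
E
```

```text
False 20.3667 [-0.7  0.5 -1.4] [31.85 -1.69 55.26]
False 21.075 [ 0.4  1.  -0.5] [-2.3  -1.68 26.97]
False 21.7917 [ 0.2 -0.9 -0.8] [-13.49  -1.63  17.44]
444 237 wood ax [  7.7 123.7] blue ax [127.3 190.5]
15 n max [ 9.2 12.3] y [-7.5  2.3 11.6]
35 n max [ 9.7 12.6] y [-7.2  2.8 11.2]
55 n max [ 9.2 12.5] y [-8.1  1.3 11.1]
75 n max [ 9.2 12.4] y [-8.1  2.2 11.1]
95 n max [ 9.8 13.9] y [-7.4  1.6 10.5]
115 n max [10.1 13.1] y [-6.1  2.7 11.3]
slopes n,y [4.000e-03 8.915e+00] [-1.000e-03  1.966e+00]
140 23 wood ax [ 11.7 119.8] blue ax [139.1 192.4]
15 n max [6.8 8.5] y [-5.7  6.7 10.8]
35 n max [7.6 9.2] y [-6.2  2.9 10.2]
55 n max [7.4 8.9] y [-6.6  3.4 10.9]
75 n max [7.9 9.2] y [-7.1  2.8 10.6]
95 n max [7.5 8.6] y [-5.9  3.4 10.5]
115 n max [8.1 8.9] y [-2.1  7.3 10.5]
slopes n,y [-1.000e-03  6.518e+00] [0.008 2.562]
```

View pics/s8.png

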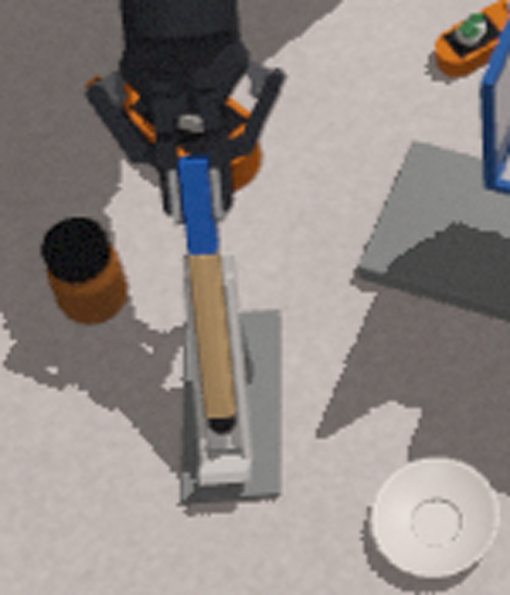

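View pics/t8.png

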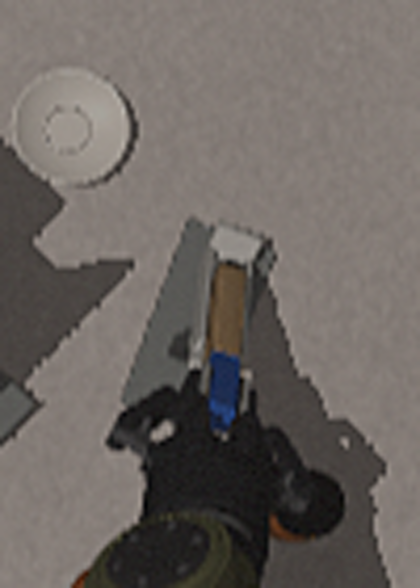

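The stick is lying in the trough, with its ball at crop (222,424), a little above the foot. Sliding down, then releasing.

```bash
python3 - <<'E'
from meas import *
o=ori(r[2],-1,np.radians(42.8)); D=np.array([0,-1.6,0])
def go(b,sp,f):
    h=bot.servo_line(list(tcp(r,b)),o,speed=sp,until_force=f); s=bot.read_state()
    d=loc(s['ee_pos'],r)-(F+165*A); print(h,s['clock'],s['ft_force'].round(1),'axial',(d@A).round(2),'n',(d@N).round(2),'y',d[1].round(2)); return h
h=go(F+A*6+N*.8+D,30,8)
if not h: h=go(F-A*2+N*.6+D,8,4)
for n in('scene','top'): meas(cap(n,n[0]+'9'),r,F+D)
crop(load('s9'),120,170,270,345,3.4,'pics/s9.png')
E
```

```text
False 22.575 [ 1.1 -0.6 -1.6] axial 5.95 n 0.8 y -1.62
True 23.3 [-1.1  0.8  3.9] axial 0.05 n 0.64 y -1.64
445 240 wood ax [  7.8 123.3] blue ax [128.1 190. ]
15 n max [ 9.1 11.8] y [-7.1  2.1 11.1]
35 n max [ 9.2 13.3] y [-7.1  2.2 11.1]
55 n max [ 9.3 12.6] y [-8.   1.7 11.2]
75 n max [ 8.7 11.9] y [-8.   1.8 10.8]
95 n max [ 9.8 12.4] y [-7.8  1.7 11.1]
115 n max [ 9.8 13.8] y [-6.4  2.9 11.3]
slopes n,y [-1.00e-03  8.88e+00] [-1.000e-03  1.915e+00]
127 23 wood ax [ 10.4 118.7] blue ax [183.6 192.5]
15 n max [7.6 9.2] y [-4.6  1.8 10.5]
35 n max [7.4 9.7] y [-5.7  3.1 10.1]
55 n max [7.7 8.8] y [-6.3  3.1 10.3]
75 n max [6.9 8.7] y [-6.9  2.  10.4]
95 n max [6.6 9. ] y [-5.6  2.8 10.2]
115 n max [8.2 8.9] y [-1.3  3.8 10.6]
slopes n,y [-7.00e-03  7.13e+00] [-0.004  2.847]
```

View pics/s9.png

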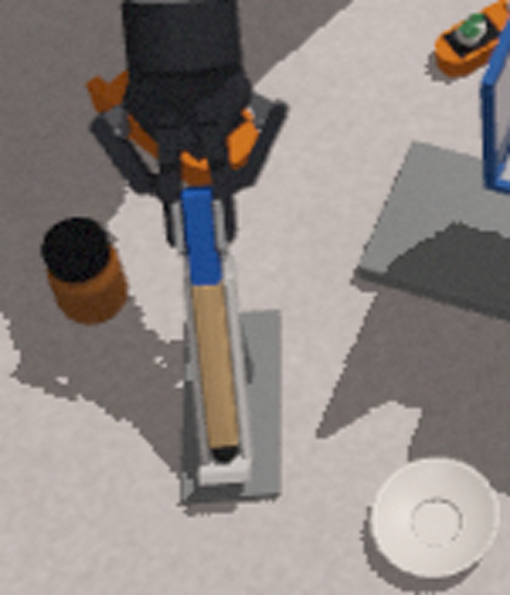

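The ball touched the foot plate at axial 0.05 mm, which matches where the stick was found. Releasing and backing off.

```bash
python3 - <<'E'
from meas import *
o=ori(r[2],-1,np.radians(42.8))
bot.move_gripper(55); bot.dwell(.3)
bot.servo_line(list(tcp(r,F+A*110+[0,-1.6,0])),o,speed=80)
bot.move_joints([-1.288,0.3,1.521,0,1.321,-0.067]); bot.dwell(.3)
s=bot.read_state();print(s['clock'],s['ft_force'].round(1))
for n in('scene','top'): meas(cap(n,n[0]+'10'),r,F); cv2.imwrite(f'pics/{n}10.png',load(n[0]+'10')['image'])
crop(load('s10'),120,170,270,345,3.4,'pics/s10.png')
c=load('s10');d=cv2.absdiff(c['image'],load('scene')['image']).max(2)
print([ (nm,int((d[v-14:v+14,u-14:u+14]>40).sum())) for nm,u,v in(('jar',145,249),('dish',248,323),('torch',387,164),('big',172,203),('small',260,180))])
E
```

```text
27.3583 [0.2 0.2 0.3]
440 244 wood ax [  7.3 123.6] blue ax [127.7 190.6]
15 n max [10.  12.9] y [-9.4 -0.1  9.7]
35 n max [ 9.9 13.7] y [-8.2  0.7  9.8]
55 n max [ 9.8 13.8] y [-8.9  0.3  9.5]
75 n max [ 9.9 12.7] y [-9.3  0.2  9.3]
95 n max [ 9.6 13.4] y [-9.3 -0.1  9.5]
115 n max [ 9.9 12. ] y [-8.2  0.5  9.2]
slopes n,y [-5.000e-03  9.688e+00] [-0.002  0.453]
122 44 wood ax [ 11.3 118.9] blue ax [182.7 194.3]
15 n max [8.1 9.6] y [-7.   1.1  9.1]
35 n max [ 7.7 10. ] y [-7.2  2.1  8.5]
55 n max [8.5 9.5] y [-7.7  4.5  9.3]
75 n max [8.1 8.5] y [-8.7  0.5  8.7]
95 n max [7.5 9.1] y [-7.5  2.6  8.8]
slopes n,y [-0.011  7.819] [-0.004  1.603]
[('jar', 0), ('dish', 0), ('torch', 0), ('big', 0), ('small', 0)]
```

View pics/scene10.png

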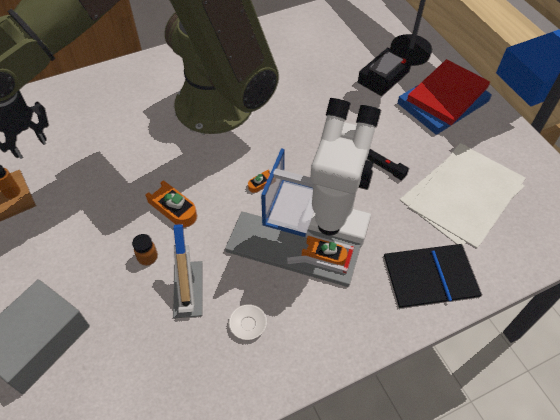

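View pics/s10.png

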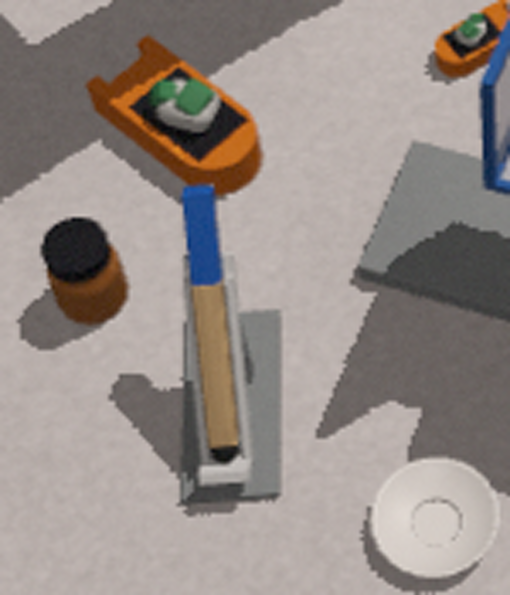

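The stick rests as found (crop 215,330), the carrier is home at scene (328,252), and the bystanders show no change. Handing in.

```bash
python3 -c "
from rig import bot
bot.finish_job()"
```

```text
the job is handed in; nothing more can be done
```

I pushed the middle-sized orange carrier along the lane until it was home against the red stop, put the stick back in its rest and let go. The job was handed in at about 27 s on the robot clock; the hand-in reported no verdict.

- **Carrier:** contact came with the ball at x = −55.2 mm (−55 expected). After I backed off, the carrier spanned x −54 to +53 mm in the microscope frame, with its nose at the stop. The gripper stayed behind it throughout.
- **Stick slip:** I pressed a second time to make sure. The 12 N force stop did not trigger, and the stick pivoted about 0.05 rad in the jaws. I measured this, corrected the tool tilt and the sideways offset, and re-seated the stick. It then lay within about 1 mm and 0.01 rad of how I found it.
- **Surroundings:** the jar, dish, torch and the other two carriers show no change between the first and last scene pictures. I saw no sign of the arm touching the microscope. The wrist force stayed near 10 N or less in every reading I took.
- **Disagreement:** the two cameras differed by 2 to 4 mm sideways, so I used an in-between value.

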